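Load the last two vials and hold the carrier up level for handover

TASK

Fill the two empty pockets of the vial carrier, as it stands on the bench, with the two white-capped vials from the orange divided tray, each set fully down in a pocket. Then pick the full carrier up by the middle of its handle and hold it level and still with its underside about 15 cm above the bench, for a colleague to take: finish while still holding it there, do not put it down. Keep the vials upright and the carrier level throughout, and leave the blue-capped vials, the flask and the clamp where they are.

Things in the scene. Friction and masses are not known exactly. Their poses are not given: they have to be found in the camera images.
- carrier: vial carrier, loose, 0.36 kg empty: steel tray base 167 x 123 mm (x by y) holding a slate-grey foam block, its top 28 mm above the underside, with six square pockets 35 mm wide and 24 mm deep, in two rows of three along x. A rigid strap handle arches over the middle along x, between the rows. Seated vials stand to 65 mm. Origin: centre of the underside, z up
- carrier_handle (a point): centre of the handle's black grip, 90 mm straight above the carrier's origin: a bar 100 mm long (carrier x), 18 mm wide (y), 16 mm high (82 to 98 mm above the underside). The straps at its ends (x = -85, 85 mm) are 20 mm wide. Over a pocket, fingers closing along carrier x pass beside it. The full carrier's centre of mass lies about below this point
- tray: shallow orange tray standing fixed on the bench, 144 x 214 mm (x by y), walls 28 mm high and 4 mm thick, floor 4 mm thick; divided in 2 (x) by 3 (y) compartments, centres at x = -35, 35 and y = -70, 0, 70 mm; origin at the centre of its underside
- carrier_place0 (a point): centre of the floor of pocket 0 of the carrier (x -56, y -34 mm in its frame, 4 mm above the underside); a seated vial's origin lies within 5 mm of it. Any two pockets are empty at the start
- carrier_place1 (a point): centre of the floor of pocket 1 of the carrier (x 0, y -34 mm in its frame, 4 mm above the underside); a seated vial's origin lies within 5 mm of it. Any two pockets are empty at the start
- carrier_place2 (a point): centre of the floor of pocket 2 of the carrier (x 56, y -34 mm in its frame, 4 mm above the underside); a seated vial's origin lies within 5 mm of it. Any two pockets are empty at the start
- carrier_place3 (a point): centre of the floor of pocket 3 of the carrier (x -56, y 34 mm in its frame, 4 mm above the underside); a seated vial's origin lies within 5 mm of it. Any two pockets are empty at the start
- carrier_place4 (a point): centre of the floor of pocket 4 of the carrier (x 0, y 34 mm in its frame, 4 mm above the underside); a seated vial's origin lies within 5 mm of it. Any two pockets are empty at the start
- carrier_place5 (a point): centre of the floor of pocket 5 of the carrier (x 56, y 34 mm in its frame, 4 mm above the underside); a seated vial's origin lies within 5 mm of it. Any two pockets are empty at the start
- vial_a: glass specimen vial, upright cylinder 28 mm across and 61 mm tall overall, with a white screw cap (same width, top 12 mm) and a white label; origin at the centre of its underside, z up along it; about 30 g, dry contents. Starts standing in some compartment of the orange tray, to be loaded
- vial_b: glass specimen vial, upright cylinder 28 mm across and 61 mm tall overall, with a white screw cap (same width, top 12 mm) and a white label; origin at the centre of its underside, z up along it; about 30 g, dry contents. Starts standing in some compartment of the orange tray, to be loaded
- vial_c: glass specimen vial, upright cylinder 28 mm across and 61 mm tall overall, with a white screw cap (same width, top 12 mm) and a white label; origin at the centre of its underside, z up along it; about 30 g, dry contents. Starts seated in some pocket of the carrier, where it belongs
- vial_d: glass specimen vial, upright cylinder 28 mm across and 61 mm tall overall, with a white screw cap (same width, top 12 mm) and a white label; origin at the centre of its underside, z up along it; about 30 g, dry contents. Starts seated in some pocket of the carrier, where it belongs
- vial_e: glass specimen vial, upright cylinder 28 mm across and 61 mm tall overall, with a white screw cap (same width, top 12 mm) and a white label; origin at the centre of its underside, z up along it; about 30 g, dry contents. Starts seated in some pocket of the carrier, where it belongs
- vial_f: glass specimen vial, upright cylinder 28 mm across and 61 mm tall overall, with a white screw cap (same width, top 12 mm) and a white label; origin at the centre of its underside, z up along it; about 30 g, dry contents. Starts seated in some pocket of the carrier, where it belongs
- blue_a: glass specimen vial, upright cylinder 28 mm across and 61 mm tall overall, with a blue screw cap (same width, top 12 mm) and a white label; origin at the centre of its underside, z up along it; about 30 g, dry contents. Stands in some compartment of the orange tray, to be left there
- blue_b: glass specimen vial, upright cylinder 28 mm across and 61 mm tall overall, with a blue screw cap (same width, top 12 mm) and a white label; origin at the centre of its underside, z up along it; about 30 g, dry contents. Stands in some compartment of the orange tray, to be left there
- flask: white plastic conical flask, 68 mm across the foot, 31 mm at the mouth, 112 mm tall, upright beyond the tray and carrier; origin at the centre of its underside; bystander
- clamp: steel artery clamp (scissor-like, with two finger rings) lying flat between the tray and the carrier on the robot's side, 140 x 50 mm, 7 mm high, along its x; origin at its middle on the bench; bystander

How it is judged:
By the outcome, as a careful person would: the job done as asked, in the order asked, and still so for the second after the job is handed in, while the arm keeps its last pose, push and grip.
It also fails if it takes over 70 s, if anything falls off the work surface, if the arm or the gripper's body presses on something with over 40 N, if the wrist force passes 120 N, or if a joint passes its speed limit or range.

ROBOT

A 6-joint arm with a two-finger parallel gripper is mounted at the origin on the work surface. World frame = base frame: x ahead of the robot, y to its left, z up, the work surface at z = 0. Lengths are in mm, angles in degrees, forces in N, time in s.
With the tool pointing down it reaches from about 350 to 850 mm from the base axis. Payload 8.1 kg.
Tool frame: the origin (TCP) lies at the very end of the fingers, on their centre line; the grasp point (between the pads) lies r.tcp_to_grasp behind it (r.tcp_to_grasp is the distance from the TCP to the grasp point, in mm); z points along the fingers, y is the line along which they close (so a half turn about z gives the same grasp; the last joint's range is limited). The gripper opens to 85 mm and grips with 20 to 120 N. Pads are 22 mm wide; open, the fingers measure 114 mm over their backs; the gripper's body (76 mm by 85 mm) begins 54 mm behind the grasp point. The pads swing forward as they close: fully open they stand 13 mm farther back than shut.
Start: joints at [69.878, 7.471, 85.268, -0, 87.261, -4.893], TCP at [157.587, 578.94, 231.292] pointing down, gripper open.
Joint ranges: [-169.43, 169.43], [-51.17, 129.36], [1.28, 143.12], [-76.62, 256.62], [0, 156.53], [-152.29, 152.29]. Speed limits (degrees/s): [136.94, 136.94, 159.86, 180, 180, 180].

INTERFACE

Orientations are given as [roll, pitch, yaw] about the fixed x, y, z axes, in that order (R = Rz(yaw) Ry(pitch) Rx(roll)).
In Python, from bench import sense, viewer, order, r gives the robot as it stands.
- The arm moves only by the tool carry_out, never from a script. Its argument "increments" is one flat list of numbers, 7 for each row, row after row: the shift along the tool's x, y, z as a fraction of full scale, then the turn, a rotation vector about the tool's x, y, z as a fraction of full scale, then the opening, from -1 (shut) to 1 (fully open). A call has exactly 10 rows; each row is the pose to reach, as a shift and turn from the pose commanded when the call began, along the tool's axes at that moment, turning the shorter way round; what a row does not reach only later rows make up. Full scale, the value 1, is 400 mm for a shift and 2 pi rad for a turn. A row lasts 1/8 s, in which the tool goes at most 62.5 mm and 10.7 degrees, less where a joint would pass 70% of its speed; a pose out of reach is approached as far as the arm can. A call with a number of a shift or a turn outside -1 to 1 is refused whole. A call with a gripper value outside its range is refused whole. The fingers move at their own pace and stop on an object; "force" is the grip in N (left out, the last holds). Time passes only in rows, so rows that repeat a pose let the fingers close, or fill a call up. It gives the time, the measured TCP pose, the force, the opening and the grip force at its end, in the units of the state.
- sense(): the state, without advancing time (a new reading comes with each control period).
- viewer.snapshot(name): name is "scene" or "top" or "wrist"; returns the picture (480x640x3 uint8, red, green, blue); there is no depth.
- viewer.get_calibration(name): a dict with "fx", "fy", "cx", "cy" (pixels), "k1" (the pictures are not rectified: a ray, as slopes to the right and down, at radius r is drawn at 1 + k1 r^2 times it, then the intrinsics apply), "R" (3x3) and "t" (3): a world point X has camera coordinates R X + t. Camera axes: x right, y down, z forward; pixel columns grow to the right and rows downward; lengths in mm; the calibration is good to about 2 mm. A picture is of the moment at which its call begins: read the wrist's pose just before it. get_calibration takes no time and is no camera call; for the wrist camera it gives the pose at the moment of the call.
- order.hand_in(): hands the job in; it is judged then, once.
The state is a dict: "time": time; "joint_pos": joint angles; "qd": joint speeds; "joint_efforts": joint torques, N m; "tool_pos": TCP position; "tcp_rot": TCP orientation; "ft_force": force on the tool from outside, world axes, zero at the start; "wrist_torque": the same for the moment, N m; "finger_gap": finger opening in mm; "grip_force": force on a finger pad.
Only numpy, scipy, OpenCV 4.12 (cv2) and the standard library are available. Lean on these libraries where they do the work, as an engineer would, in place of code of your own. Each camera call takes 0.05 s, during which the arm holds its last target. There are 200 camera calls.

## Working session

There is one attempt and no reset: what is moved stays moved. The work goes in short steps, Python scripts to look and compute and a tool call to move; the robot and the scene stay as the last step left them, time stands still between calls to the robot, and variables do not carry over. Pictures are saved under pics/ and viewed, at most 10 in all, crops included, and the job is handed in when it is done.

Besides the shell and the picture viewer there is one more tool, called after "Request:" as a command line: name --argument value ..., lists and objects as JSON in quotes. carry_out: Moves the arm, as the interface text tells. Its arguments: {"type":"object","properties":{"increments":{"type":"array"},"force":{"type":"number"}},"required":["increments"]}

```bash
mkdir -p pics
cat > h.py <<'E'
import numpy as np, cv2
from bench import sense, viewer, order, r
def K(c): return np.array([[c["fx"],0,c["cx"]],[0,c["fy"],c["cy"]],[0,0,1.]])
def ray(c,uv):
    uv=np.atleast_2d(np.asarray(uv,float)); p=np.c_[(uv[:,0]-c["cx"])/c["fx"],(uv[:,1]-c["cy"])/c["fy"]]
    q=p.copy()
    for _ in range(20): q=p/(1+c["k1"]*(q**2).sum(1,keepdims=True))
    R=np.array(c["R"]);t=np.array(c["t"])
    return -R.T@t,(np.c_[q,np.ones(len(q))]@R)
def onplane(c,uv,z):
    o,d=ray(c,uv); return o+d*((z-o[2])/d[:,2])[:,None]
def proj(c,X):
    Y=np.atleast_2d(X)@np.array(c["R"]).T+np.array(c["t"]); q=Y[:,:2]/Y[:,2:]
    q=q*(1+c["k1"]*(q**2).sum(1,keepdims=True)); return q*[c["fx"],c["fy"]]+[c["cx"],c["cy"]]
def snap(n,f):
    c=viewer.get_calibration(n); im=viewer.snapshot(n); cv2.imwrite("pics/"+f,im[:,:,::-1]); return c,im
E
python3 - <<'E'
from h import *
print(r.tcp_to_grasp, sense())
for n in("top","scene","wrist"):
    c,im=snap(n,n+"0.png"); print(n,c["fx"],c["k1"],-np.array(c["R"]).T@np.array(c["t"]),np.array(c["R"])[2])
E
```

```text
18.700000000000003 {'time': 0.0, 'joint_pos': array([ 6.98797106e+01,  7.51606650e+00,  8.53306102e+01,  2.67264450e-04,
        8.72608235e+01, -4.89284459e+00]), 'qd': array([-0.03263177, -0.02967043, -0.06016348, -0.00261931,  0.02089961,
        0.01828135]), 'joint_efforts': array([ 5.75755439e-04, -5.69416094e+01, -5.00538969e+01, -3.64798707e-04,
        1.51323300e-02, -3.22901087e-05]), 'tool_pos': array([157.37347602, 578.41733745, 230.22168146]), 'tcp_rot': array([-1.79892914e+02, -9.43491300e-03,  1.64772533e+02]), 'ft_force': array([ 0.77414266, -0.08243475, -0.30484649]), 'wrist_torque': array([ 0.00476694,  0.03639958, -0.02913779]), 'grip_force': 0.0, 'finger_gap': 85.2791467590065}
top 555.9615524810379 -0.012560782135738831 [ 496.1792337     3.60767491 1026.88649079] [ 0.09964125 -0.02115052 -0.99479861]
scene 500.8369576620454 0.003276762605268846 [849.4754318  346.96140776 801.25863868] [-0.33391205 -0.43214067 -0.83770949]
wrist 347.54188674584196 -0.04737973223761232 [ 93.90151698 597.2945761  372.43733761] [ 0.25240022 -0.07071429 -0.96503555]
```

View pics/top0.png

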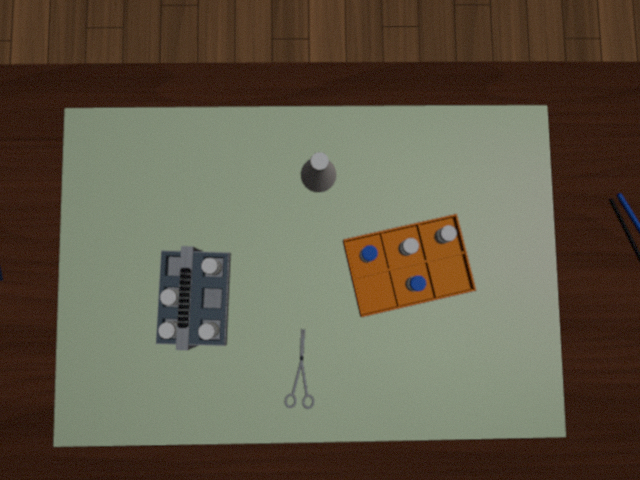

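View pics/scene0.png

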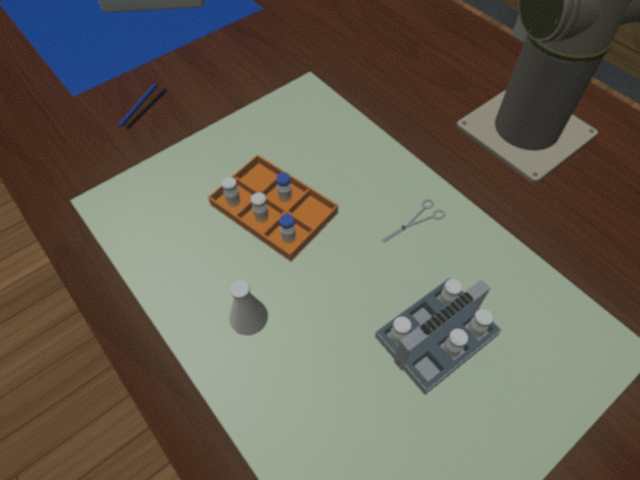

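The top view (image up = +x, left = +y) shows the carrier at about (194,298). Its empty pockets are at about (177,265) and (212,298). The white-capped tray vials are at (410,247) and (448,234), and the scene view agrees. Next I'll measure the caps in both views.

Run:
```python
from h import *
for n,b in(("top",None),("scene",None)):
    im=cv2.imread(f"pics/{n}0.png"); c=viewer.get_calibration(n)
    hsv=cv2.cvtColor(im,cv2.COLOR_BGR2HSV)
    for nm,m in(("white",cv2.inRange(hsv,(0,0,150),(180,28,255))),("blue",cv2.inRange(hsv,(105,140,60),(130,255,255))),("orange",cv2.inRange(hsv,(5,150,60),(20,255,255))),("slate",cv2.inRange(hsv,(95,40,30),(125,120,120)))):
        cs,_=cv2.findContours(m,cv2.RETR_EXTERNAL,cv2.CHAIN_APPROX_NONE)
        for k in cs:
            a=cv2.contourArea(k)
            if a<60: continue
            (x,y),rad=cv2.minEnclosingCircle(k); mo=cv2.moments(k); g=(mo["m10"]/mo["m00"],mo["m01"]/mo["m00"])
            print(n,nm,a,np.round(g,1),"circ",round(x,1),round(y,1),round(rad,1),"z65",np.round(onplane(c,[g],65)[0,:2],1), "rect",[np.round(v,1) for v in cv2.minAreaRect(k)] if a>700 else "")
a=cv2.imread("pics/top0.png");cv2.imwrite("pics/crop0.png",np.hstack([cv2.resize(a[235:355,145:245],None,fx=4,fy=4,interpolation=2),cv2.resize(a[210:330,350:450],None,fx=4,fy=4,interpolation=2)]))
```

```text
top white 116.0 [205.8 331.2] circ 206.0 331.4 6.7 z65 [440.  178.5] rect 
top white 109.0 [165.7 330. ] circ 166.0 330.0 6.7 z65 [443.  246.7] rect 
top white 110.0 [167.6 296.6] circ 167.6 296.6 6.6 z65 [499.7 244.2] rect 
top white 115.0 [208.8 265.2] circ 209.0 265.4 6.7 z65 [552.7 174.1] rect 
top white 114.5 [410.8 245. ] circ 411.0 244.8 6.5 z65 [ 583.9 -176.8] rect 
top white 105.5 [448.5 232.6] circ 448.2 232.4 6.8 z65 [ 604.9 -243.6] rect 
top white 5073.0 [525.1 244.6] circ 529.3 238.5 67.2 z65 [ 582.2 -378.2] rect [array([510.3, 239.7]), array([132.1,  85.5]), np.float64(86.9)]
top white 170.0 [319.4 160. ] circ 319.9 160.2 8.3 z65 [736.3 -19.2] rect 
top blue 140.5 [417.3 282.9] circ 417.2 282.7 7.3 z65 [ 517.7 -186.1] rect 
top blue 146.0 [369.  252.9] circ 369.0 253.0 7.3 z65 [ 570.9 -103.3] rect 
top blue 121.5 [628.9 210. ] circ 628.5 211.5 20.4 z65 [ 642.  -567.9] rect 
top orange 8977.5 [408.5 265. ] circ 408.9 264.7 69.5 z65 [ 549.  -171.7] rect [array([408.9, 264.7]), array([ 78.9, 117.7]), np.float64(77.0)]
top slate 61.0 [164.6 340. ] circ 166.0 337.5 10.1 z65 
[... 1616 characters left out ...]
 204. ]), array([112.4,  68. ]), np.float64(32.3)]
scene orange 6131.0 [614.  167.6] circ 611.5 173.5 91.6 z65 [ 16.6 199.9] rect [array([600.5, 173.5]), array([ 77., 179.]), np.float64(-0.0)]
scene orange 2410.0 [ 19.4 145.9] circ 17.0 139.5 64.3 z65 [ 879.  -592.8] rect [array([ 26.5, 140. ]), array([126.,  53.]), np.float64(90.0)]
scene orange 11729.5 [426.1  41. ] circ 414.0 28.5 109.0 z65 [   9.4 -304. ] rect [array([411.4,  36.7]), array([211.5, 100.2]), np.float64(26.6)]
scene slate 2741.0 [444.3 348.2] circ 452.0 345.5 48.9 z65 [532.1 244.5] rect [array([450.3, 343.7]), array([39.2, 92.9]), np.float64(51.3)]
scene slate 301.0 [425.5 305.7] circ 426.2 306.5 26.6 z65 [502.7 176.1] rect
```

View pics/crop0.png

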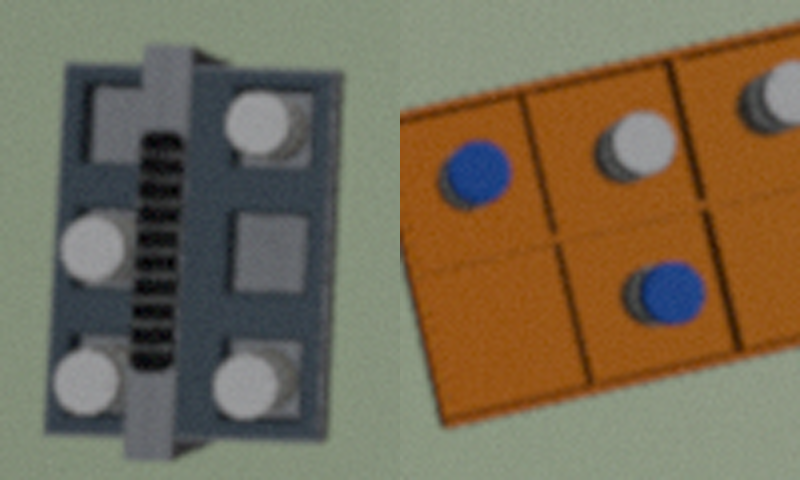

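View pics/wrist0.png

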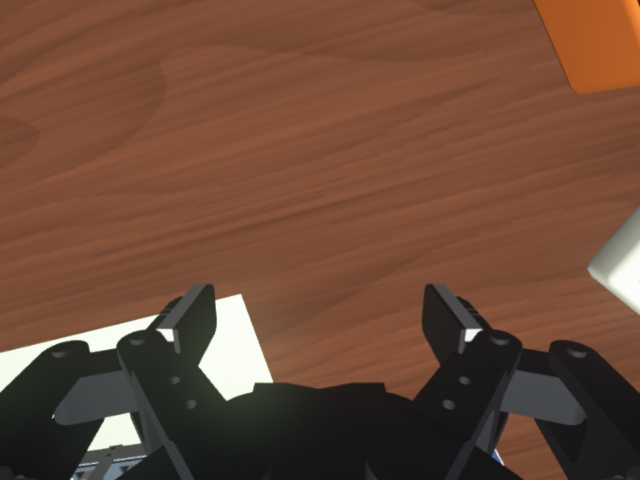

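The crop shows the empty pockets clearly: front-left of the image (x+, y+) and middle-right (x 0, y−). The two views agree within about 2 mm. Now I'll fit the carrier pose and plan the moves.

Run:
```python
from h import *
M=np.array([[-56,-34],[-56,34],[0,34],[56,-34]],float)
W=np.array([[440,179.1],[443,247],[500.4,244.7],[553.4,174.5]])
mc,wc=M.mean(0),W.mean(0); H=(M-mc).T@(W-wc); U,S,V=np.linalg.svd(H); R=V.T@U.T; t=wc-R@mc
print("yaw",np.degrees(np.arctan2(R[1,0],R[0,0])),"o",t,"res",(M@R.T+t-W).round(1).tolist())
for p in([56,34],[0,-34]): print(p,R@p+t)
ct=viewer.get_calibration("top");im=cv2.imread("pics/top0.png")
cr=onplane(ct,[[161.5,251.25],[230.75,253],[226.75,344.5],[156.5,343]],28);print("rim",cr.round(1).tolist(),cr.mean(0))
# handle grip: black in scene & top crop
for n,roi in(("top",(240,355,170,205)),("scene",(270,360,400,490))):
    c=viewer.get_calibration(n);a=cv2.imread(f"pics/{n}0.png");g=a.max(2)<32;m=np.zeros_like(g);m[roi[0]:roi[1],roi[2]:roi[3]]=g[roi[0]:roi[1],roi[2]:roi[3]]
    v,u=np.nonzero(m);uv=[(u.min()+u.max())/2,(v.min()+v.max())/2];print(n,len(u),u.min(),u.max(),v.min(),v.max(),"handle z97",onplane(c,[uv],97)[0])
```

```text
yaw -2.381767685197619 o [498.18790547 210.74319196] res [[0.8, -0.0], [0.6, 0.0], [-0.8, 0.0], [-0.7, -0.1]]
[56, 34] [555.55248972 242.38658739]
[0, -34] [496.7749431 176.7725644]
rim [[580.9, 265.4, 28.0], [576.4, 141.4, 28.0], [414.1, 148.1, 28.0], [418.4, 271.9, 28.0]] [497.46728314 206.72189768  28.        ]
top 285 178 190 269 326 handle z97 [497.71140983 209.05847924  97.        ]Traceback (most recent call last):
  File "<stdin>", line 12, in <module>
    return umr_minimum(a, axis, None, out, keepdims, initial, where)
ValueError: zero-size array to reduction operation minimum which has no identity
```

```bash
cat >> h.py <<'E'
import json,os
def cmd(): return json.load(open("cmd.json")) if os.path.exists("cmd.json") else [157.587,578.94,231.292,164.771]
def axes(y): y=np.radians(y); return np.array([[np.cos(y),np.sin(y),0],[np.sin(y),-np.cos(y),0],[0,0,-1]])
def plan(*T):  # fractions from the present command to each [x,y,z,yaw], rounded; the last becomes the command
    c=cmd(); A=axes(c[3])
    for g in T:
        s=np.round(A@(np.array(g[:3])-c[:3])/400,4); w=round(-((g[3]-c[3]+180)%360-180)/360,4)
        print(s.tolist(),w)
    json.dump((np.array(c[:3])+A.T@s*400).tolist()+[c[3]-w*360],open("cmd.json","w"))
E
python3 - <<'E'
from h import *
plan([400,185,231,87.6])
plan([584,-176.5,150,87.6])
E
```

```text
[-0.8434, -0.7911, 0.0007] 0.2144
[-0.8836, 0.4977, 0.2025] -0.0
```

Request:
carry_out --increments '[-0.8434,-0.7911,0.0007,0,0,0.2144,1,-0.8434,-0.7911,0.0007,0,0,0.2144,1,-0.8434,-0.7911,0.0007,0,0,0.2144,1,-0.8434,-0.7911,0.0007,0,0,0.2144,1,-0.8434,-0.7911,0.0007,0,0,0.2144,1,-0.8434,-0.7911,0.0007,0,0,0.2144,1,-0.8434,-0.7911,0.0007,0,0,0.2144,1,-0.8434,-0.7911,0.0007,0,0,0.2144,1,-0.8434,-0.7911,0.0007,0,0,0.2144,1,-0.8434,-0.7911,0.0007,0,0,0.2144,1]' --force 40

```text
time: 1.4
tool_pos: [399.6, 185.4, 230.8]
tcp_rot: [-180.0, -0.0, 87.6]
ft_force: [-0.9, -0.6, 0.5]
finger_gap: 85.0
grip_force: 0.0
```

Request:
carry_out --increments '[-0.8836,0.4977,0.2025,0,0,0,0.15,-0.8836,0.4977,0.2025,0,0,0,0.15,-0.8836,0.4977,0.2025,0,0,0,0.15,-0.8836,0.4977,0.2025,0,0,0,0.15,-0.8836,0.4977,0.2025,0,0,0,0.15,-0.8836,0.4977,0.2025,0,0,0,0.15,-0.8836,0.4977,0.2025,0,0,0,0.15,-0.8836,0.4977,0.2025,0,0,0,0.15,-0.8836,0.4977,0.2025,0,0,0,0.15,-0.8836,0.4977,0.2025,0,0,0,0.15]'

```text
time: 2.65
tool_pos: [584.2, -174.8, 150.4]
tcp_rot: [180.0, -0.0, 87.7]
ft_force: [0.2, -0.5, -0.4]
finger_gap: 49.6
grip_force: 0.0
```

Run:
```python
from h import *
print(cmd()); s=sense(); print(s["tool_pos"],s["tcp_rot"],s["finger_gap"],s["time"])
c,im=snap("wrist","w1.png"); print(proj(c,[[584,-176.5,65],[605.5,-244.6,65]]))
```

```text
[584.001281672929, -176.51303758836536, 150.012, 87.58699999999999]
[ 584.15160298 -174.81488248  150.44888221] [ 1.79976825e+02 -6.90090620e-03  8.77119726e+01] 49.57299124100611 2.65
[[318.26090914 241.68053057]
 [351.13664021 328.76083848]]
```

View pics/w1.png

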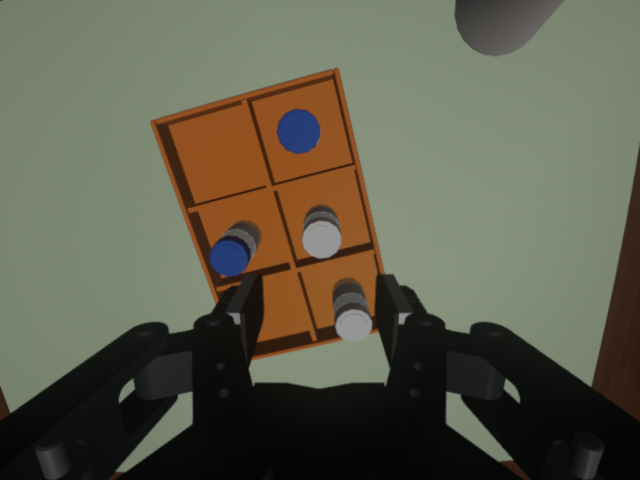

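The wrist view shows cap A at about (321,239) and cap B at about (352,324). The predictions were (318,242) and (351,329). I'll refine both from the wrist masks.

```bash
cat >> h.py <<'E'
def caps(c,im,z=65,lo=115,amin=150):
    hsv=cv2.cvtColor(im,cv2.COLOR_RGB2HSV); m=cv2.inRange(hsv,(0,0,lo),(180,35,255)); out=[]
    for k in cv2.findContours(m,cv2.RETR_EXTERNAL,cv2.CHAIN_APPROX_NONE)[0]:
        a=cv2.contourArea(k)
        if amin<a<4000:
            (x,y),rd=cv2.minEnclosingCircle(k); out.append((round(a),round(x,1),round(y,1),round(rd,1),onplane(c,[[x,y]],z)[0,:2].round(1).tolist()))
    return out
E
python3 - <<'E'
from h import *
c=viewer.get_calibration("wrist");im=cv2.imread("pics/w1.png")[:,:,::-1].copy()
for o in caps(c,im,lo=140): print(o)
s=sense();print(s["tool_pos"])
print(im[239,321],im[210,321],im[324,352])
plan([584,-176.5,34,87.6])
E
```

```text
(840, 354.3, 329.0, 19.1, [607.9, -245.2])
(1014, 321.4, 239.7, 18.9, [586.2, -175.5])
[ 584.19837689 -175.01012803  150.61193346]
[150 150 149] [59 52 47] [149 149 149]
[0.0, -0.0, 0.29] -0.0
```

Request:
carry_out --increments '[0.001,0.003,0.1,0,0,0,0.15,0.001,0.003,0.18,0,0,0,0.15,0.001,0.003,0.24,0,0,0,0.15,0.001,0.003,0.27,0,0,0,0.15,0.001,0.003,0.29,0,0,0,0.15,0.001,0.003,0.29,0,0,0,-0.6,0.001,0.003,0.29,0,0,0,-0.6,0.001,0.003,0.29,0,0,0,-0.6,0.001,0.003,0.29,0,0,0,-0.6,0.001,0.003,0.29,0,0,0,-0.6]' --force 40

```text
time: 3.95
tool_pos: [585.7, -176.4, 34.8]
tcp_rot: [179.9, 0.0, 87.6]
ft_force: [0.2, -0.5, 4.4]
finger_gap: 26.8
grip_force: 39.7
```

Run:
```python
from h import *
json.dump([585.2,-176.1,34.0,87.587],open("cmd.json","w"))
s=sense();print(s["tool_pos"],s["tcp_rot"],s["finger_gap"],s["grip_force"],s["ft_force"])
plan([585.2,-176.1,150,87.587])
plan([530,80,160,87.6])
plan([496.8,176.2,160,87.6])
```

```text
[ 585.74634797 -176.40426275   34.76894524] [1.79934313e+02 2.39369506e-02 8.75842264e+01] 26.752345540431225 39.69706177711487 [ 0.16000682 -0.49487626  4.43471175]
[0.0, 0.0, -0.29] -0.0
[0.6339, -0.1648, -0.025] -0.0
[0.2368, -0.0931, 0.0] -0.0
```

Request:
carry_out --increments '[0,0,-0.05,0,0,0,-0.6,0,0,-0.13,0,0,0,-0.6,0,0,-0.22,0,0,0,-0.6,0,0,-0.29,0,0,0,-0.6,0.04,-0.01,-0.31,0,0,0,-0.6,0.13,-0.034,-0.315,0,0,0,-0.6,0.25,-0.065,-0.315,0,0,0,-0.6,0.38,-0.099,-0.315,0,0,0,-0.6,0.51,-0.1326,-0.315,0,0,0,-0.6,0.6339,-0.1648,-0.315,0,0,0,-0.6]'

```text
time: 5.2
tool_pos: [528.2, 82.4, 159.2]
tcp_rot: [-179.9, -0.0, 87.6]
ft_force: [1.0, -0.3, -0.8]
finger_gap: 26.8
grip_force: 39.4
```

Request:
carry_out --increments '[0.09,-0.034,0,0,0,0,-0.6,0.16,-0.062,0,0,0,0,-0.6,0.21,-0.082,0,0,0,0,-0.6,0.23,-0.09,0,0,0,0,-0.6,0.2368,-0.0931,0,0,0,0,-0.6,0.2368,-0.0931,0,0,0,0,-0.6,0.2368,-0.0931,0,0,0,0,-0.6,0.2368,-0.0931,0,0,0,0,-0.6,0.2368,-0.0931,0,0,0,0,-0.6,0.2368,-0.0931,0,0,0,0,-0.6]'

```text
time: 6.45
tool_pos: [496.9, 176.0, 160.0]
tcp_rot: [-180.0, 0.0, 87.6]
ft_force: [-0.1, -0.3, 0.5]
finger_gap: 27.0
grip_force: 39.4
```

Run:
```python
from h import *
print(cmd());s=sense();print(s["tool_pos"],s["tcp_rot"],s["finger_gap"],s["ft_force"],s["time"])
c,im=snap("wrist","w2.png")
for o in caps(c,im,lo=130): print(o)
print(proj(c,[[496.8,176.2,4],[555.5,241.9,4],[496.8,176.2,28]]))
```

```text
[496.79487686667267, 176.2144592601632, 160.0, 87.587]
[496.86717389 176.00846492 160.01427831] [-1.79999680e+02  6.03241582e-04  8.75709249e+01] 26.959564555815945 [-0.10355688 -0.3448524   0.52741559] 6.45
(998, 242.1, 234.4, 18.9, [442.7, 179.1])
(1219, 236.6, 134.7, 20.7, [445.8, 247.5])
(1235, 322.0, 133.6, 20.7, [502.2, 245.7])
[[318.50361341 216.19173505]
 [385.64560742 136.25343922]
 [318.45178235 222.71880473]]
```

View pics/w2.png

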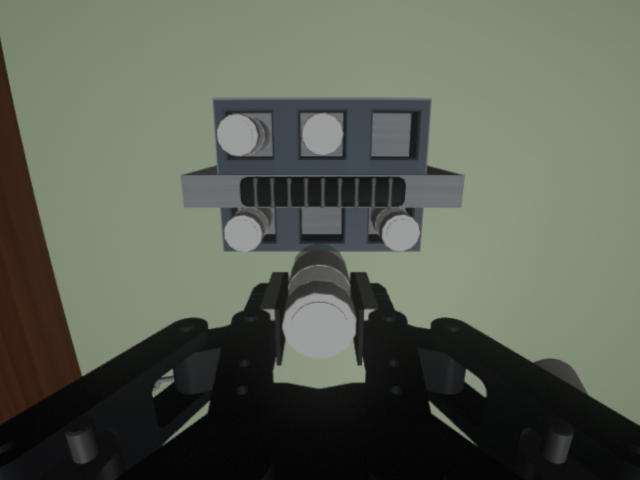

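The wrist view shows the empty middle pocket centred at column 322 and the held vial at about column 320. I'll use the held cap to gauge the wrist camera bias, and measure the pocket by mask.

Run:
```python
from h import *
c=viewer.get_calibration("wrist");im=cv2.imread("pics/w2.png")
print("held cap pred",proj(c,[[496.87,176.0,190.3]]))
m=cv2.inRange(cv2.cvtColor(im,cv2.COLOR_BGR2HSV),(0,0,120),(180,35,255))[280:370,275:365]
k=max(cv2.findContours(m,0,1)[0],key=cv2.contourArea);print("held seen",cv2.minEnclosingCircle(k),cv2.contourArea(k))
g=cv2.cvtColor(im,cv2.COLOR_BGR2GRAY).astype(int)
print("rowmid",g[215:230,292:352].mean(0).round().tolist()); print("right-top pocket row",g[125:150,362:426].mean(0).round().tolist()); print("cols",g[104:164,385:400].mean(1).round().tolist())
print("handle row",g[188:194,232:414].mean(0).round().tolist()[::1][:14]); print("handle col", g[165:215,318:324].mean(1).round().tolist())
```

```text
held cap pred [[317.88969173 330.26711656]]
held seen ((50.85293960571289, 58.85293960571289), 48.62152862548828) 4357.0
rowmid [73.0, 73.0, 74.0, 73.0, 74.0, 73.0, 65.0, 56.0, 46.0, 59.0, 91.0, 104.0, 105.0, 105.0, 105.0, 105.0, 105.0, 105.0, 105.0, 104.0, 104.0, 104.0, 104.0, 104.0, 104.0, 104.0, 104.0, 104.0, 104.0, 104.0, 104.0, 104.0, 104.0, 104.0, 104.0, 103.0, 103.0, 103.0, 103.0, 104.0, 103.0, 103.0, 103.0, 104.0, 103.0, 103.0, 104.0, 104.0, 101.0, 72.0, 36.0, 37.0, 46.0, 66.0, 76.0, 77.0, 77.0, 77.0, 77.0, 77.0]
right-top pocket row [71.0, 71.0, 71.0, 71.0, 71.0, 71.0, 71.0, 69.0, 63.0, 68.0, 97.0, 106.0, 107.0, 107.0, 107.0, 107.0, 107.0, 107.0, 107.0, 107.0, 107.0, 107.0, 107.0, 107.0, 107.0, 107.0, 107.0, 107.0, 107.0, 107.0, 108.0, 108.0, 108.0, 108.0, 108.0, 108.0, 108.0, 108.0, 108.0, 108.0, 108.0, 108.0, 108.0, 108.0, 108.0, 108.0, 105.0, 88.0, 50.0, 29.0, 26.0, 26.0, 26.0, 27.0, 30.0, 38.0, 46.0, 55.0, 66.0, 70.0, 71.0, 71.0, 71.0, 71.0]
cols [69.0, 69.0, 69.0, 69.0, 67.0, 58.0, 54.0, 42.0, 50.0, 81.0, 105.0, 107.0, 108.0, 109.0, 110.0, 111.0, 109.0, 109.0, 108.0, 107.0, 107.0, 109.0, 110.0, 110.0, 109.0, 108.0, 106.0, 105.0, 105.0, 107.0, 109.0, 110.0, 110.0, 108.0, 107.0, 107.0, 106.0, 106.0, 105.0, 105.0, 107.0, 106.0, 107.0, 109.0, 109.0, 107.0, 108.0, 106.0, 105.0, 106.0, 108.0, 107.0, 68.0, 38.0, 40.0, 45.0, 64.0, 69.0, 70.0, 70.0]
handle row [107.0, 107.0, 108.0, 107.0, 107.0, 107.0, 106.0, 91.0, 53.0, 29.0, 27.0, 28.0, 29.0, 29.0]
handle col [70.0, 69.0, 70.0, 69.0, 70.0, 70.0, 70.0, 70.0, 68.0, 67.0, 98.0, 74.0, 36.0, 37.0, 46.0, 51.0, 51.0, 51.0, 51.0, 51.0, 50.0, 50.0, 50.0, 51.0, 51.0, 52.0, 51.0, 51.0, 51.0, 51.0, 52.0, 51.0, 52.0, 52.0, 52.0, 53.0, 54.0, 54.0, 54.0, 54.0, 56.0, 68.0, 91.0, 100.0, 103.0, 105.0, 105.0, 104.0, 104.0, 104.0]
```

Run:
```python
from h import *
c=viewer.get_calibration("wrist");im=cv2.imread("pics/w2.png");g=cv2.cvtColor(im,cv2.COLOR_BGR2GRAY)
print("cam",(-np.array(c["R"]).T@c["t"]).round(1))
print("col320 rows240-365",list(enumerate(g[240:366,318:323].mean(1).round().astype(int).tolist(),240))[::2])
for rr in(322,330,338,345): print(rr,g[rr,278:364].tolist())
th=np.linspace(0,2*np.pi,8,endpoint=False)
for z in(190.3,178.3): print(z,proj(c,np.c_[496.87+14*np.cos(th),176+14*np.sin(th),0*th+z]).round(1).tolist())
```

```text
cam [500.2 243.6 302.1]
col320 rows240-365 [(240, 27), (242, 43), (244, 58), (246, 58), (248, 58), (250, 51), (252, 49), (254, 48), (256, 49), (258, 49), (260, 49), (262, 49), (264, 77), (266, 96), (268, 84), (270, 84), (272, 84), (274, 84), (276, 83), (278, 85), (280, 85), (282, 52), (284, 52), (286, 52), (288, 53), (290, 54), (292, 63), (294, 137), (296, 156), (298, 156), (300, 151), (302, 119), (304, 156), (306, 156), (308, 156), (310, 156), (312, 156), (314, 156), (316, 156), (318, 156), (320, 155), (322, 156), (324, 156), (326, 156), (328, 156), (330, 156), (332, 155), (334, 156), (336, 155), (338, 156), (340, 156), (342, 156), (344, 155), (346, 155), (348, 155), (350, 155), (352, 155), (354, 155), (356, 155), (358, 148), (360, 145), (362, 145), (364, 145)]
322 [39, 34, 27, 31, 69, 121, 148, 153, 155, 155, 155, 154, 151, 150, 155, 155, 155, 155, 155, 156, 156, 156, 155, 155, 156, 155, 155, 155, 156, 156, 155, 156, 156, 156, 155, 155, 156, 156, 155, 155, 156, 156, 156, 156, 156, 156, 156, 155, 156, 156, 156, 156, 156, 156, 156, 155, 156, 156, 156, 156, 156, 156, 155, 155, 156, 15
[... 920 characters left out ...]
 41, 40, 28]
345 [39, 37, 31, 23, 22, 39, 94, 134, 142, 142, 143, 146, 150, 154, 155, 155, 155, 155, 155, 155, 155, 155, 155, 156, 155, 155, 155, 155, 155, 155, 155, 155, 155, 156, 155, 155, 155, 155, 155, 155, 156, 156, 155, 156, 156, 156, 155, 155, 155, 155, 156, 155, 155, 155, 155, 156, 155, 155, 156, 156, 155, 155, 155, 156, 155, 156, 155, 155, 156, 155, 151, 148, 147, 147, 147, 141, 80, 33, 24, 25, 34, 40, 41, 41, 35, 27]
190.3 [[356.5, 328.8], [344.6, 304.6], [316.2, 295.1], [288.8, 306.7], [279.4, 331.6], [292.4, 354.7], [319.5, 363.2], [345.7, 352.8]]
178.3 [[353.3, 312.7], [342.4, 290.2], [316.4, 281.4], [291.4, 292.1], [282.7, 315.4], [294.6, 336.9], [319.5, 344.8], [343.5, 335.1]]
```

Run:
```python
from h import *
c=viewer.get_calibration("wrist")
print("mid open z28",onplane(c,[[298.5,222],[345.5,222]],28).round(1).tolist(),"floor",onplane(c,[[301.5,222],[341,222]],4).round(1).tolist())
print("p5 open z28 x",onplane(c,[[370,137],[420.5,137]],28).round(1).tolist(),"y",onplane(c,[[392,108.5],[392,160.5]],28).round(1).tolist())
print("p5 floor y",onplane(c,[[392,112.5],[392,156]],4).round(1).tolist())
print("handle z98 y",onplane(c,[[321,175],[321,206.5]],98).round(1).tolist(), "grip x",onplane(c,[[240,190],[405.5,190]],97).round(1).tolist())
```

```text
mid open z28 [[480.6, 177.5, 28.0], [518.7, 175.9, 28.0]] floor [[481.6, 171.6, 4.0], [516.4, 170.2, 4.0]]
p5 open z28 x [[539.0, 242.0, 28.0], [577.8, 240.6, 28.0]] y [[555.8, 262.2, 28.0], [556.0, 223.6, 28.0]]
p5 floor y [[560.6, 260.7, 4.0], [560.9, 225.6, 4.0]]
handle z98 y [[500.4, 222.0, 98.0], [499.6, 203.4, 98.0]] grip x [[451.9, 215.2, 97.0], [550.2, 211.0, 97.0]]
```

Run:
```python
from h import *
plan([497.8,177.3,160,87.6],[497.8,177.3,50,87.6])
```

```text
[0.0028, 0.0024, 0.0] -0.0
[0.0028, 0.0024, 0.275] -0.0
```

Request:
carry_out --increments '[0.0028,0.0024,0.02,0,0,0,-0.6,0.0028,0.0024,0.06,0,0,0,-0.6,0.0028,0.0024,0.11,0,0,0,-0.6,0.0028,0.0024,0.16,0,0,0,-0.6,0.0028,0.0024,0.2,0,0,0,-0.6,0.0028,0.0024,0.23,0,0,0,-0.6,0.0028,0.0024,0.25,0,0,0,-0.6,0.0028,0.0024,0.265,0,0,0,-0.6,0.0028,0.0024,0.275,0,0,0,-0.6,0.0028,0.0024,0.275,0,0,0,-0.6]'

```text
time: 7.75
tool_pos: [497.9, 177.3, 50.0]
tcp_rot: [180.0, -0.0, 87.6]
ft_force: [-0.5, -0.2, -0.5]
finger_gap: 27.2
grip_force: 39.4
```

Run:
```python
from h import *
s=sense();print(s["tool_pos"],s["tcp_rot"],s["finger_gap"],s["ft_force"],s["wrist_torque"],s["time"])
```

```text
[497.85757151 177.25044559  50.00242745] [ 1.79998569e+02 -2.51904862e-03  8.75876923e+01] 27.201835216557463 [-0.51177164 -0.19308065 -0.46532307] [-0.02624369  0.02386941 -0.03966548] 7.75
```

Request:
carry_out --increments '[0,0,0.01,0,0,0,-0.6,0,0,0.02,0,0,0,-0.6,0,0,0.03,0,0,0,-0.6,0,0,0.036,0,0,0,-0.6,0,0,0.039,0,0,0,-0.6,0,0,0.039,0,0,0,-0.6,0,0,0.039,0,0,0,0.03,0,0,0.039,0,0,0,0.03,0,0,0.039,0,0,0,0.03,0,0,0.039,0,0,0,0.03]'

```text
time: 9.0
tool_pos: [497.8, 177.2, 34.4]
tcp_rot: [180.0, 0.0, 87.6]
ft_force: [-1.1, 0.3, 0.4]
finger_gap: 43.6
grip_force: 0.0
```

Run:
```python
from h import *
json.dump([497.8,177.3,34.4,87.587],open("cmd.json","w"))
s=sense();print(s["tool_pos"],s["tcp_rot"],s["finger_gap"],s["ft_force"],s["wrist_torque"],s["time"])
plan([497.8,177.3,150,87.6],[585,-40,150,87.6])
plan([606.8,-244.9,150,87.6])
plan([606.8,-244.9,34,87.6])
```

```text
[497.83213158 177.20545579  34.37998796] [1.79998889e+02 1.27099666e-03 8.75847339e+01] 43.64463556078881 [-1.07923456  0.27468145  0.35089739] [-0.01223363 -0.02330121  0.03834945] 9.0
[0.0, 0.0, -0.289] -0.0
[-0.5336, 0.2407, -0.289] -0.0
[-0.5095, 0.076, 0.0] -0.0
[0.0, -0.0, 0.29] -0.0
```

Request:
carry_out --increments '[0,0,-0.05,0,0,0,0.03,0,0,-0.13,0,0,0,0.03,0,0,-0.22,0,0,0,0.03,0,0,-0.28,0,0,0,0.03,-0.09,0.04,-0.289,0,0,0,0.03,-0.18,0.08,-0.289,0,0,0,0.03,-0.28,0.126,-0.289,0,0,0,0.03,-0.38,0.171,-0.289,0,0,0,0.1,-0.48,0.216,-0.289,0,0,0,0.15,-0.5336,0.2407,-0.289,0,0,0,0.15]'

```text
time: 10.25
tool_pos: [585.5, -42.1, 149.9]
tcp_rot: [180.0, 0.0, 87.5]
ft_force: [-0.1, 0.6, 0.2]
finger_gap: 49.0
grip_force: 0.0
```

Request:
carry_out --increments '[-0.12,0.018,0,0,0,0,0.15,-0.24,0.036,0,0,0,0,0.15,-0.36,0.054,0,0,0,0,0.15,-0.45,0.067,0,0,0,0,0.15,-0.5,0.075,0,0,0,0,0.15,-0.5095,0.076,0,0,0,0,0.15,-0.5095,0.076,0,0,0,0,0.15,-0.5095,0.076,0.02,0,0,0,0.15,-0.5095,0.076,0.06,0,0,0,0.15,-0.5095,0.076,0.1,0,0,0,0.15]'

```text
time: 11.5
tool_pos: [606.5, -244.2, 108.3]
tcp_rot: [-179.9, -0.0, 87.6]
ft_force: [-0.2, -0.0, -0.4]
finger_gap: 49.1
grip_force: 0.0
```

Request:
carry_out --increments '[0,0,0.05,0,0,0,0.15,0,0,0.1,0,0,0,0.15,0,0,0.15,0,0,0,0.15,0,0,0.18,0,0,0,0.15,0,0,0.19,0,0,0,0.15,0,0,0.19,0,0,0,-0.6,0,0,0.19,0,0,0,-0.6,0,0,0.19,0,0,0,-0.6,0,0,0.19,0,0,0,-0.6,0,0,0.19,0,0,0,-0.6]' --force 40

```text
time: 12.75
tool_pos: [607.2, -245.2, 34.7]
tcp_rot: [179.9, 0.0, 87.6]
ft_force: [-1.0, 0.4, 2.5]
finger_gap: 26.8
grip_force: 39.6
```

Run:
```python
from h import *
print(cmd());s=sense();print(s["tool_pos"],s["tcp_rot"],s["finger_gap"],s["grip_force"],s["ft_force"],s["time"])
plan([606.8,-244.9,165,87.6],[606.8,0,165,87.6])
plan([556.6,242.9,165,87.6])
```

```text
[606.800890212451, -244.90355982972613, 34.000000000000014, 87.587]
[ 607.20126069 -245.15728791   34.65504851] [1.79949530e+02 2.18955040e-02 8.75869764e+01] 26.80159743519287 39.63900446891785 [-0.95733846  0.36249144  2.54047856] 12.75
[0.0, -0.0, -0.3275] -0.0
[0.6117, -0.0258, -0.3275] -0.0
[0.6014, -0.1509, 0.0] -0.0
```

Request:
carry_out --increments '[0,0,-0.05,0,0,0,-0.6,0,0,-0.13,0,0,0,-0.6,0,0,-0.22,0,0,0,-0.6,0,0,-0.3,0,0,0,-0.6,0.04,-0.0017,-0.325,0,0,0,-0.6,0.12,-0.005,-0.3275,0,0,0,-0.6,0.24,-0.01,-0.3275,0,0,0,-0.6,0.36,-0.015,-0.3275,0,0,0,-0.6,0.49,-0.021,-0.3275,0,0,0,-0.6,0.6117,-0.0258,-0.3275,0,0,0,-0.6]'

```text
time: 14.0
tool_pos: [605.6, 2.8, 164.2]
tcp_rot: [-179.9, -0.0, 87.6]
ft_force: [-0.0, -0.5, 0.1]
finger_gap: 27.0
grip_force: 39.6
```

Request:
carry_out --increments '[0.12,-0.03,0,0,0,0,-0.6,0.24,-0.06,0,0,0,0,-0.6,0.36,-0.09,0,0,0,0,-0.6,0.46,-0.115,0,0,0,0,-0.6,0.53,-0.133,0,0,0,0,-0.6,0.58,-0.145,0,0,0,0,-0.6,0.6014,-0.1509,0,0,0,0,-0.6,0.6014,-0.1509,0,0,0,0,-0.6,0.6014,-0.1509,0,0,0,0,-0.6,0.6014,-0.1509,0,0,0,0,-0.6]'

```text
time: 15.25
tool_pos: [557.0, 241.9, 165.0]
tcp_rot: [180.0, 0.0, 87.5]
ft_force: [0.5, -0.4, -0.5]
finger_gap: 26.9
grip_force: 39.6
```

Run:
```python
from h import *
print(cmd());s=sense();print(s["tool_pos"],s["tcp_rot"],s["finger_gap"],s["ft_force"],s["time"])
c,im=snap("wrist","w3.png");a=snap("top","top3.png")[1];snap("scene","scene3.png")
cv2.imwrite("pics/v3.png",np.hstack([cv2.resize(a[235:355,145:245],None,fx=3,fy=3,interpolation=2)[:,:,::-1],cv2.resize(im,(480,360))[:,:,::-1]]))
```

```text
[556.6133045305708, 242.8819732105886, 165.0, 87.587]
[556.97109987 241.9203133  165.01303543] [1.79996069e+02 6.43903473e-03 8.75147906e+01] 26.911652302086935 [ 0.5390748  -0.37418862 -0.4640521 ] 15.25
```

View pics/v3.png

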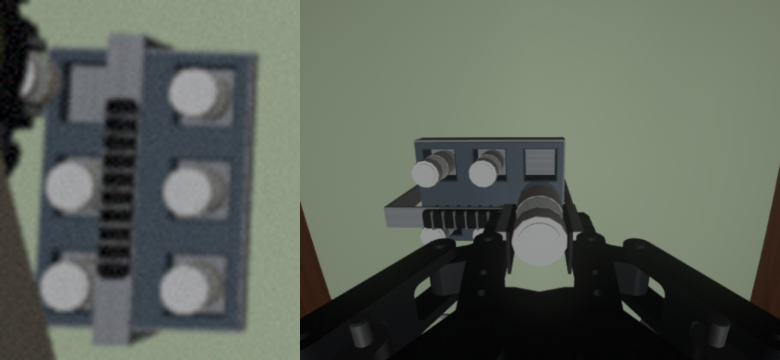

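Vial A is seated in the middle pocket. The held vial's column (540) lines up with pocket 5, so I'll lower it.

Request:
carry_out --increments '[0,0,0.02,0,0,0,-0.6,0,0,0.06,0,0,0,-0.6,0,0,0.11,0,0,0,-0.6,0,0,0.16,0,0,0,-0.6,0,0,0.21,0,0,0,-0.6,0,0,0.24,0,0,0,-0.6,0,0,0.26,0,0,0,-0.6,0,0,0.275,0,0,0,-0.6,0,0,0.2875,0,0,0,-0.6,0,0,0.2875,0,0,0,-0.6]'

```text
time: 16.65
tool_pos: [556.6, 242.8, 49.9]
tcp_rot: [-180.0, 0.0, 87.6]
ft_force: [0.4, -0.7, -0.6]
finger_gap: 26.9
grip_force: 39.6
```

Request:
carry_out --increments '[0,0,0.01,0,0,0,-0.6,0,0,0.02,0,0,0,-0.6,0,0,0.03,0,0,0,-0.6,0,0,0.036,0,0,0,-0.6,0,0,0.039,0,0,0,-0.6,0,0,0.039,0,0,0,-0.6,0,0,0.039,0,0,0,0.03,0,0,0.039,0,0,0,0.03,0,0,0.039,0,0,0,0.03,0,0,0.039,0,0,0,0.03]'

```text
time: 17.9
tool_pos: [556.6, 242.8, 34.4]
tcp_rot: [-180.0, -0.0, 87.6]
ft_force: [0.5, 0.0, -0.2]
finger_gap: 43.9
grip_force: 0.0
```

Request:
carry_out --increments '[0,0,-0.05,0,0,0,0.03,0,0,-0.13,0,0,0,0.03,0,0,-0.22,0,0,0,0.03,0,0,-0.3,0,0,0,0.03,0,0,-0.34,0,0,0,0.03,0,0,-0.34,0,0,-0.03,0.03,0,0,-0.34,0,0,-0.06,0.03,0,0,-0.34,0,0,-0.09,0.03,0,0,-0.34,0,0,-0.12,0.03,0,0,-0.34,0,0,-0.15,0.03]'

```text
time: 19.15
tool_pos: [556.3, 242.7, 170.3]
tcp_rot: [-180.0, -0.0, 141.7]
ft_force: [0.2, -0.3, 0.2]
finger_gap: 43.8
grip_force: 0.0
```

Run:
```python
from h import *
json.dump([556.613,242.882,34.4+136,87.587+54],open("cmd.json","w"))
s=sense();print(s["tool_pos"],s["tcp_rot"],s["finger_gap"],s["ft_force"],s["time"])
plan([499.2,211.3,170.4,177.6])
```

```text
[556.32094828 242.70494994 170.26059747] [-1.79965073e+02 -2.23829914e-02  1.41657042e+02] 43.77007669157645 [ 0.16005014 -0.28490333  0.15610973] 19.15
[0.0634, -0.151, 0.0] -0.1
```

Request:
carry_out --increments '[0.0158,-0.0378,0,0,0,-0.025,0.03,0.0317,-0.0755,0,0,0,-0.05,0.03,0.0476,-0.113,0,0,0,-0.075,0.03,0.0634,-0.151,0,0,0,-0.1,0.03,0.0634,-0.151,0,0,0,-0.1,0.03,0.0634,-0.151,0,0,0,-0.1,0.03,0.0634,-0.151,0,0,0,-0.1,0.03,0.0634,-0.151,0,0,0,-0.1,0.03,0.0634,-0.151,0,0,0,-0.1,0.03,0.0634,-0.151,0,0,0,-0.1,0.03]'

```text
time: 20.4
tool_pos: [499.1, 211.5, 170.4]
tcp_rot: [-180.0, -0.0, 177.3]
ft_force: [-0.2, -0.0, 0.2]
finger_gap: 44.1
grip_force: 0.0
```

Run:
```python
from h import *
print(cmd());s=sense();print(s["tool_pos"],s["tcp_rot"],s["finger_gap"],s["time"])
c,im=snap("wrist","w4.png");b=snap("scene","s4.png")[1]
print(proj(c,[[499.2,211.3,98],[451,213,98],[547,209,98]]))
cv2.imwrite("pics/v4.png",np.hstack([cv2.resize(b[260:400,360:520],(400,350)),cv2.resize(im,(400,300))[:, :] if 0 else cv2.resize(im,(400,350))])[:,:,::-1])
```

```text
[499.21404356592444, 211.31224548275537, 170.4, 177.587]
[499.12728254 211.54295504 170.37607561] [-1.79998630e+02 -4.05017873e-03  1.77286666e+02] 44.06335711625673 20.4
[[316.74200797 243.05950483]
 [315.6348636  167.4318757 ]
 [316.83246299 310.02484357]]
```

View pics/v4.png

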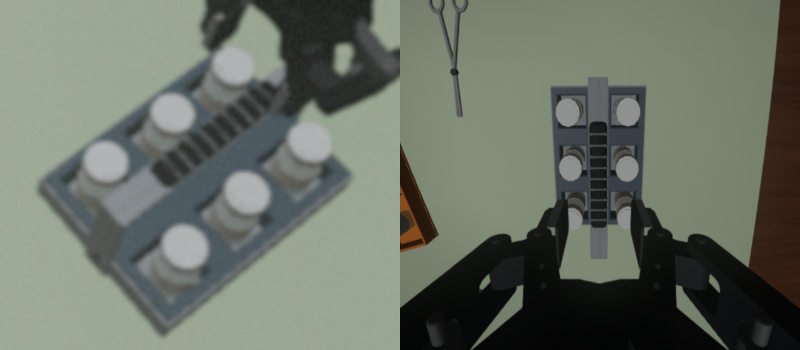

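All six vials are seated and the gripper lines up with the handle: it sits at column 317, predicted 317. I'll grip it now.

Request:
carry_out --increments '[0,0,0.04,0,0,0,0.03,0,0,0.1,0,0,0,0.03,0,0,0.16,0,0,0,0.03,0,0,0.21,0,0,0,0.03,0,0,0.235,0,0,0,0.03,0,0,0.2435,0,0,0,0.03,0,0,0.2435,0,0,0,-0.3,0,0,0.2435,0,0,0,-0.5,0,0,0.2435,0,0,0,-0.75,0,0,0.2435,0,0,0,-0.75]' --force 80

```text
time: 21.75
tool_pos: [499.7, 211.4, 74.1]
tcp_rot: [180.0, 0.1, 177.3]
ft_force: [-2.3, -3.6, 5.6]
finger_gap: 17.1
grip_force: 78.0
```

Request:
carry_out --increments '[0,0,0,0,0,0,-0.8,0,0,0,0,0,0,-0.8,0,0,0,0,0,0,-0.8,0,0,-0.002,0,0,0,-0.8,0,0,-0.004,0,0,0,-0.8,0,0,-0.007,0,0,0,-0.8,0,0,-0.011,0,0,0,-0.8,0,0,-0.015,0,0,0,-0.8,0,0,-0.02,0,0,0,-0.8,0,0,-0.025,0,0,0,-0.8]' --force 80

```text
time: 23.0
tool_pos: [499.1, 211.6, 83.2]
tcp_rot: [180.0, 0.0, 177.3]
ft_force: [-0.3, -0.3, -6.5]
finger_gap: 16.7
grip_force: 78.2
```

Run:
```python
from h import *
s=sense();print(s["tool_pos"],s["tcp_rot"],s["finger_gap"],s["grip_force"],s["ft_force"],s["wrist_torque"],s["time"])
```

```text
[499.08061259 211.55514027  83.15430991] [1.79997822e+02 5.99682953e-04 1.77301760e+02] 16.728219553103603 78.17204877734184 [-0.34027851 -0.27072417 -6.53010063] [ 0.033071   -0.0428308   0.00285418] 23.0
```

Request:
carry_out --increments '[0,0,-0.006,0,0,0,-0.8,0,0,-0.02,0,0,0,-0.8,0,0,-0.04,0,0,0,-0.8,0,0,-0.07,0,0,0,-0.8,0,0,-0.1,0,0,0,-0.8,0,0,-0.13,0,0,0,-0.8,0,0,-0.16,0,0,0,-0.8,0,0,-0.19,0,0,0,-0.8,0,0,-0.21,0,0,0,-0.8,0,0,-0.22,0,0,0,-0.8]'

```text
time: 24.25
tool_pos: [499.3, 211.6, 171.7]
tcp_rot: [180.0, 0.0, 177.3]
ft_force: [-0.5, -1.2, -5.6]
finger_gap: 17.0
grip_force: 78.3
```

Request:
carry_out --increments '[0,0,-0.01,0,0,0,-0.8,0,0,-0.03,0,0,0,-0.8,0,0,-0.06,0,0,0,-0.8,0,0,-0.09,0,0,0,-0.8,0,0,-0.11,0,0,0,-0.8,0,0,-0.124,0,0,0,-0.8,0,0,-0.131,0,0,0,-0.8,0,0,-0.131,0,0,0,-0.8,0,0,-0.131,0,0,0,-0.8,0,0,-0.131,0,0,0,-0.8]'

```text
time: 25.5
tool_pos: [498.8, 211.5, 223.0]
tcp_rot: [-180.0, -0.0, 177.3]
ft_force: [-0.6, -0.6, -6.0]
finger_gap: 17.0
grip_force: 78.3
```

Request:
carry_out --increments '[0,0,0,0,0,0,-0.8,0,0,0,0,0,0,-0.8,0,0,0,0,0,0,-0.8,0,0,0,0,0,0,-0.8,0,0,0,0,0,0,-0.8,0,0,0,0,0,0,-0.8,0,0,0,0,0,0,-0.8,0,0,0,0,0,0,-0.8,0,0,0,0,0,0,-0.8,0,0,0,0,0,0,-0.8]'

```text
time: 26.75
tool_pos: [499.1, 211.5, 223.4]
tcp_rot: [-180.0, 0.0, 177.3]
ft_force: [-0.6, -0.6, -5.5]
finger_gap: 17.2
grip_force: 78.3
```

Run:
```python
from h import *
s=sense();print(s["tool_pos"],s["tcp_rot"],s["finger_gap"],s["grip_force"],s["ft_force"],s["wrist_torque"],np.abs(s["qd"]).max(),s["time"])
c,im=snap("wrist","w5.png");b=snap("scene","s5.png")[1]
cv2.imwrite("pics/v5.png",np.hstack([cv2.resize(b[150:430,330:640],(440,400)),cv2.resize(im[60:400,160:500],(340,400))])[:,:,::-1])
```

```text
[499.08917072 211.52707194 223.42354178] [-1.79999734e+02  1.60140715e-03  1.77301408e+02] 17.20322978308468 78.2615558244288 [-0.61105491 -0.60746027 -5.53837855] [-0.00081766 -0.01333152 -0.05159399] 0.09444690222736148 26.75
```

View pics/v5.png

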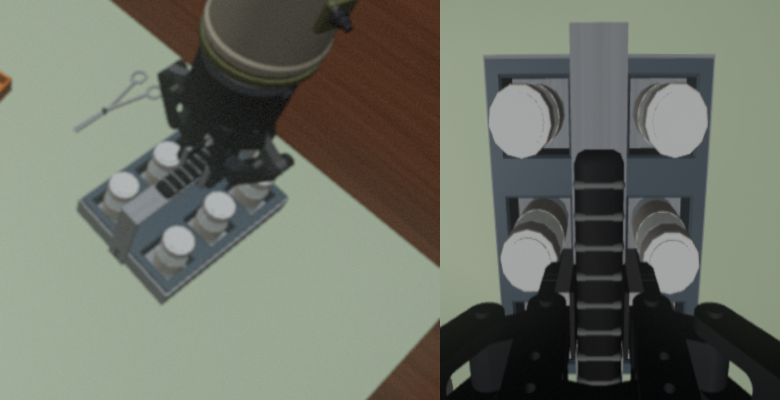

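The carrier is held level at the middle of its grip, with all six vials upright. The clamp lies where it was.

```bash
python3 -c "
from h import *
print(order.hand_in())"
```

```text
the job is handed in; nothing more can be done
None
```

I put both white-capped vials in the carrier's empty pockets, and the arm is holding the full carrier level and still by the middle of its handle, underside about 150 mm above the bench. I handed the job in at about 27 s and no verdict came back.

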